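# Put the spare circuit breakers away in their caddy

## Task

Put the three loose circuit breakers (the modules with black toggle levers) into the spares caddy, each standing upright and fully down in the caddy pocket made for its width: one-pole in the narrow pocket, two-pole in the middle-width one, three-pole in the wide one. The time switch with the round dial and the signal lamp with the little dome are the same kind of module but do not belong in the caddy: leave them where they stand, and do not disturb the mouse and the screwdriver either.

Things in the scene. Friction and masses are not known exactly. Their poses are not given: they have to be found in the camera images.
- breaker_1p: 1-pole circuit breaker, 18 mm wide (y), about 120 g, with one black toggle lever on its nose, top at 77 mm. Light grey, 85 mm long (x), 46 mm high, with a nose 46 mm long in the middle up to 66 mm; flat sides (across y) from foot to nose top. Stands loose and upright on the table. Origin: centre of underside, z up, x along the length.
- breaker_2p: 2-pole circuit breaker, 36 mm wide (y), about 240 g, with 2 black toggle levers tied by a bar on its nose, top at 77 mm. Light grey, 85 mm long (x), 46 mm high, with a nose 46 mm long in the middle up to 66 mm; flat sides (across y) from foot to nose top. Stands loose and upright on the table. Origin: centre of underside, z up, x along the length.
- breaker_3p: 3-pole circuit breaker, 54 mm wide (y), about 360 g, with 3 black toggle levers tied by a bar on its nose, top at 77 mm. Light grey, 85 mm long (x), 46 mm high, with a nose 46 mm long in the middle up to 66 mm; flat sides (across y) from foot to nose top. Stands loose and upright on the table. Origin: centre of underside, z up, x along the length.
- time_switch: Look-alike, to be left: time switch 36 mm wide (y), no lever; on its nose a round white dial 32 mm across, top at 75 mm. Light grey, 85 mm long (x), 46 mm high, with a nose 46 mm long in the middle up to 66 mm; flat sides (across y) from foot to nose top. Stands loose and upright on the table. Origin: centre of underside, z up, x along the length.
- signal_lamp: Look-alike, to be left: signal lamp 18 mm wide (y), no lever; on its nose a white dome 13 mm across, top at 75 mm. Light grey, 85 mm long (x), 46 mm high, with a nose 46 mm long in the middle up to 66 mm; flat sides (across y) from foot to nose top. Stands loose and upright on the table. Origin: centre of underside, z up, x along the length.
- pocket_1p: Grey insert block with the black-floored pocket for the 1-pole breaker, one of three side by side (any order, 92 mm apart along y) in the grey caddy; fixed. Block 115 (x) x 90 (y) x 30 mm high, top 34 mm above the table; caddy rim lower. Central pocket 99 (x) x 32 mm (y), 24 mm deep, its floor 6 mm above the block's underside. Origin: centre of underside, z up, x along the pocket.
- pocket_2p: Grey insert block with the black-floored pocket for the 2-pole breaker, one of three side by side (any order, 92 mm apart along y) in the grey caddy; fixed. Block 115 (x) x 90 (y) x 30 mm high, top 34 mm above the table; caddy rim lower. Central pocket 99 (x) x 50 mm (y), 24 mm deep, its floor 6 mm above the block's underside. Origin: centre of underside, z up, x along the pocket.
- pocket_3p: Grey insert block with the black-floored pocket for the 3-pole breaker, one of three side by side (any order, 92 mm apart along y) in the grey caddy; fixed. Block 115 (x) x 90 (y) x 30 mm high, top 34 mm above the table; caddy rim lower. Central pocket 99 (x) x 68 mm (y), 24 mm deep, its floor 6 mm above the block's underside. Origin: centre of underside, z up, x along the pocket.
- mouse: Bystander: black computer mouse, about 100 mm long, 60 mm wide, 34 mm high, lying on the table to the robot's right of the caddy. Origin: centre of its underside. Loose; leave alone.
- screwdriver: Bystander: screwdriver about 200 mm long lying on the table to the robot's left of the caddy. Origin: on the tool's underside; x along its length. Loose; leave alone.
Things that resemble listed ones, but are neither listed nor needed, are in the scene too. What is shaped like the pocket_1p but pink is not meant.

How it is judged:
At the end, for the whole second after the job is handed in: Each breaker rests upright (0.12 rad) on the floor of the pocket of its own width (underside within 5 mm of that floor, centre within 15 mm of the pocket's). Time switch and lamp upright (0.12 rad); they, the mouse and the screwdriver within 30 mm of their start (horizontal distance between breaker_1p and pocket_1p below 0.015 m and z of breaker_1p in the frame of pocket_1p between 0.002 and 0.011 m and angle between each of breaker_1p, breaker_2p, breaker_3p, time_switch, signal_lamp's own z axis and vertical below 0.12 rad and linear speed of each of breaker_1p, breaker_2p, breaker_3p below 0.02 m/s and horizontal distance between breaker_2p and pocket_2p below 0.015 m and z of breaker_2p in the frame of pocket_2p between 0.002 and 0.011 m and horizontal distance between breaker_3p and pocket_3p below 0.015 m and z of breaker_3p in the frame of pocket_3p between 0.002 and 0.011 m and distance of each of time_switch, signal_lamp, mouse, screwdriver from where it was at the start of the episode below 0.03 m); the robot touches nothing.
It fails at once if the time switch is moved by more than 30 mm (distance of time_switch from where it was at the start of the episode above 0.03 m).
It fails at once if the signal lamp is moved by more than 30 mm (distance of signal_lamp from where it was at the start of the episode above 0.03 m).
It fails at once if the mouse is moved by more than 30 mm (distance of mouse from where it was at the start of the episode above 0.03 m).
It fails at once if the screwdriver is moved by more than 30 mm (distance of screwdriver from where it was at the start of the episode above 0.03 m).
It also fails if it takes over 88 s, if anything falls off the work surface, if the arm or the gripper's body presses on something with over 40 N, if the wrist force passes 120 N, or if a joint passes its speed limit or range.

## Robot

A 6-joint arm with a two-finger parallel gripper is mounted at the origin on the work surface. World frame = base frame: x ahead of the robot, y to its left, z up, the work surface at z = 0. Lengths are in m, angles in rad, forces in N, time in s.
With the tool pointing down it reaches from about 0.25 to 0.775 m from the base axis. Payload 4 kg.
Tool frame: the origin (TCP) lies on the mounting face of the last link; the fingertips stand 173 mm ahead of it and the grasp point (between the pads) lies 155 mm ahead of it; z points along the fingers, y is the direction in which the jaws open and shut (so a half turn about z gives the same grasp; the last joint's range is limited). The gripper opens to 85 mm and grips with 20 to 120 N. Pads are 22 mm wide; open, the fingers measure 114 mm over their backs; the gripper's body (76 mm by 85 mm) begins 54 mm behind the grasp point. The pads swing forward as they close: fully open they stand 13 mm farther back than shut.
Start: joints at [1.161, 0.087, 1.371, -0, 1.684, -0.103], TCP at [0.166, 0.524, 0.405] pointing down, gripper open.
Joint ranges: [-3.1, 3.1], [-0.76, 2.03], [0.27, 2.55], [-1.08, 4.22], [0.17, 2.65], [-2.57, 2.57]. Speed limits (rad/s): [2.79, 2.79, 3.14, 3.14, 3.14, 3.14].

## Interface

Orientations are given as a unit quaternion [w, x, y, z].
In Python, from rig import arm, cams, trace gives the robot as it stands.
- The arm moves only by the tool play_rows, never from a script. Its argument "series" is a list of rows, each a list of 4 numbers: the shift along the world's x, y, z in m, then the turn about the world's z in rad. In form: [[tx, ty, tz, roll], ...]. A call has 1 to 5 rows; each row shifts and turns the commanded pose from where the row before left it; what a row does not reach is not made up. A row lasts 1/12 s, in which the tool goes at most 41.7 mm and 7.16 degrees, less where a joint would pass 70% of its speed; a pose out of reach is approached as far as the arm can. A call is refused whole if a number of a shift passes 0.0417 or a number of a turn 0.125, either way. A call with a gripper value outside its range is refused whole. "hand" is the closure, from 0 (fully open) to 1 (shut), set as the call begins (left out, the last holds). The fingers move at their own pace and stop on an object; "force" is the grip in N (left out, the last holds). Time passes only in rows, so rows that do not move let the fingers close. It gives the time, the measured TCP pose, the force and the opening at its end, in the units of the state.
- arm.state(): the state, without advancing time (a new reading comes with each control period).
- cams.snapshot(name): name is "scene" or "top" or "wrist"; returns a dict with "img" (400x640x3 uint8, red, green, blue), "fx", "fy", "cx", "cy" (pixels), "rvec" (rotation vector, rad) and "tvec" (3), from world to camera coordinates, as OpenCV has them; the wrist camera has in their place "hand_eye" (4x4, takes a point from camera to tool coordinates, whose origin is the TCP and whose axes are the flange's). Camera axes: x right, y down, z forward; pixel columns grow to the right and rows downward; lengths in m; the calibration is good to about 2 mm. A picture is of the moment at which its call begins: read the wrist's pose just before it. There is no depth.
- arm.job_done(): hands the job in, once; it reports no verdict.
Trained networks look in the newest picture that a camera, given by its name, has taken for a name from the list of things; names that differ only in an ending like _2 or _b are one class to them, and where a whole thing is asked for, a point or a joint stands for the part that bears it (a point fixed in the world has none). Each returns a list of dicts, best first, with "score" (0 to 1); they miss things now and then, are a little off and sometimes report something else, mostly with a low value. They report only what shows in the picture. A call takes as long as a camera call. They do not tell look-alikes from the thing itself.
- trace(query, camera): "region" (400x640 bool, what is visible of it) and "rect" ([left, top, right, bottom] in pixels, round what is visible of it).
The state is a dict: "t": time; "joints": joint angles; "dq": joint speeds; "joint_torque": joint torques, N m; "ee_pos": TCP position; "tool_rot": TCP orientation; "ft_force": force on the tool from outside, world axes, zero at the start; "wrist_torque": the same for the moment, N m; "finger_gap": finger opening in m.
Only numpy, scipy, OpenCV 4.12 (cv2) and the standard library are available. Lean on these libraries where they do the work, as an engineer would, in place of code of your own. Each camera call takes 0.05 s, during which the arm holds its last target.

## Working session

There is one attempt and no reset: what is moved stays moved. The work goes in short steps, Python scripts to look and compute and a tool call to move; the robot and the scene stay as the last step left them, time stands still between calls to the robot, and variables do not carry over. Pictures are saved under pics/ and viewed, and the job is handed in when it is done.

Besides the shell and the picture viewer there is one more tool, called after "Call:" as name(argument=value, ...) on one line, values as JSON. play_rows: Moves the arm, as the interface text tells. Its arguments: {"type":"object","properties":{"series":{"type":"array","items":{"type":"array","items":{"type":"number"}}},"hand":{"type":"number"},"force":{"type":"number"}},"required":["series"]}

```bash
ls; mkdir -p pics; python3 - <<'E'
from rig import arm,cams,trace
import cv2
print(arm.state())
for n in("scene","top","wrist"):
    s=cams.snapshot(n); cv2.imwrite(f"pics/{n}0.png",s["img"][:,:,::-1])
    print(n,{k:v for k,v in s.items() if k!="img"})
E
```

```text
pics
{'t': 0.0, 'joints': array([ 1.16088748e+00,  8.79485635e-02,  1.37228408e+00, -2.13702547e-06,
        1.68354522e+00, -1.03128056e-01]), 'dq': array([-4.70011575e-04,  8.57804214e-04, -7.10996443e-04, -3.90118146e-05,
       -6.77654448e-04,  7.40690825e-04]), 'joint_torque': array([ 1.49553834e-03, -3.51865375e+01, -3.13271642e+01, -1.48461431e-04,
        1.06730414e-02,  2.15884501e-05]), 'ee_pos': array([0.16606943, 0.52421069, 0.40352706]), 'tool_rot': array([-2.76183001e-04,  1.52789616e-01,  9.88258134e-01, -1.05712507e-03]), 'ft_force': array([ 0.05644428, -0.47533651, -0.05828773]), 'wrist_torque': array([0.01002718, 0.05124386, 0.01137843]), 'finger_gap': 0.08557198463702637}
scene {'fx': 376.4310831399934, 'fy': 376.4310831399934, 'cx': 317.42280297579777, 'cy': 197.43074607166562, 'rvec': array([ 1.09251706,  2.3961283 , -0.99937591]), 'tvec': array([ 0.42435686, -0.29969832,  1.2685565 ])}
top {'fx': 440.59343468388056, 'fy': 440.59343468388056, 'cx': 316.5268960783652, 'cy': 202.44180899733288, 'rvec': array([ 2.09380052, -2.11606545,  0.22220992]), 'tvec': array([0.02038115, 0.60378   , 1.05400066])}
wrist {'fx': 290.8082296507367, 'fy': 290.8082296507367, 'cx': 320.0070476031241, 'cy': 195.43826777027604, 'hand_eye': array([[ 8.67443961e-05, -9.65723231e-01, -2.59573946e-01,
         6.58139955e-02],
       [ 9.99999993e-01,  6.39399912e-05,  9.62964926e-05,
        -2.62321838e-04],
       [-7.63986041e-05, -2.59573953e-01,  9.65723230e-01,
         3.07071206e-02],
       [ 0.00000000e+00,  0.00000000e+00,  0.00000000e+00,
         1.00000000e+00]])}
```

View pics/top0.png

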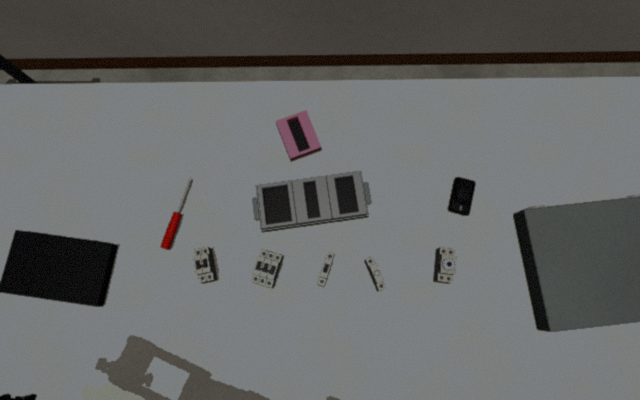

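View pics/scene0.png

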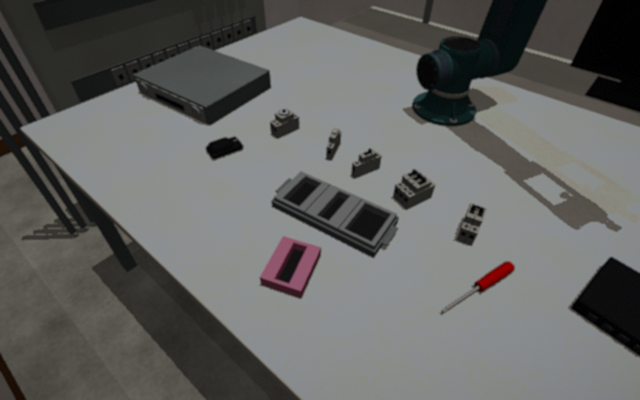

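View pics/wrist0.png

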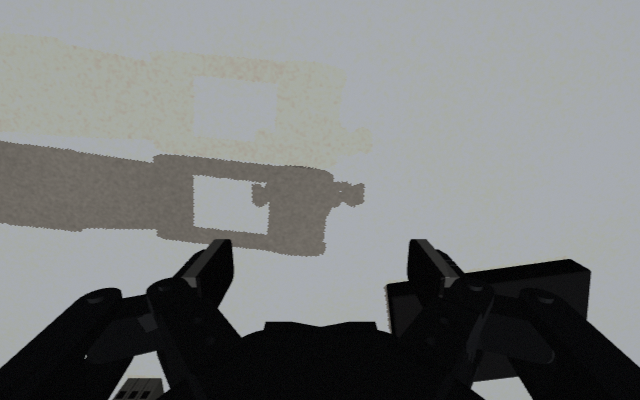

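The top view shows these candidates: (205,264) 2-pole, (267,268) 3-pole, (326,268) and (374,273) 18 mm modules, (445,264) round dial, and pockets at (277,205), (310,199), (348,194). The pink block at (299,135) is a decoy. Next I'll enlarge this area and run the traces.

```bash
cat > h.py <<'E'
import numpy as np,cv2
from rig import arm,cams,trace
def ray(s,uv,T=None):
    d=np.array([(uv[0]-s["cx"])/s["fx"],(uv[1]-s["cy"])/s["fy"],1.])
    if "rvec" in s:
        R=cv2.Rodrigues(s["rvec"])[0]; return -R.T@s["tvec"],R.T@d
    M=T@s["hand_eye"]; return M[:3,3],M[:3,:3]@d
def onz(s,uv,z,T=None):
    o,d=ray(s,uv,T); return o+d*(z-o[2])/d[2]
def proj(s,P,T=None):
    P=np.atleast_2d(P).astype(float)
    if "rvec" in s:
        R=cv2.Rodrigues(s["rvec"])[0]; c=P@R.T+s["tvec"]
    else:
        M=np.linalg.inv(T@s["hand_eye"]); c=P@M[:3,:3].T+M[:3,3]
    return np.c_[c[:,0]/c[:,2]*s["fx"]+s["cx"],c[:,1]/c[:,2]*s["fy"]+s["cy"]]
def toolT():
    from scipy.spatial.transform import Rotation as Ro
    st=arm.state(); q=st["tool_rot"]; T=np.eye(4); T[:3,:3]=Ro.from_quat([q[1],q[2],q[3],q[0]]).as_matrix(); T[:3,3]=st["ee_pos"]; return T
def box(L,W,z0,z1): return np.array([[a*L/2,b*W/2,z] for a in(-1,1) for b in(-1,1) for z in(z0,z1)])
def model(W): return [box(.085,W,0,.046),box(.046,W,0,.066)]
def mask_model(s,W,x,y,th,shape=(400,640),T=None,up=4):
    R=np.array([[np.cos(th),-np.sin(th),0],[np.sin(th),np.cos(th),0],[0,0,1]])
    m=np.zeros((shape[0]*up,shape[1]*up),np.uint8)
    for b in model(W):
        p=proj(s,b@R.T+[x,y,0],T); h=cv2.convexHull(((p+.5)*up).astype(np.float32)); cv2.fillConvexPoly(m,h.astype(np.int32),1)
    return cv2.resize(m.astype(np.float32),None,fx=1/up,fy=1/up,interpolation=cv2.INTER_AREA)
E
python3 - <<'E'
from h import *
for c,r in(("top",(160,225,480,300)),("scene",(260,90,500,250))):
    s=cams.snapshot(c)
    im=s["img"][r[1]:r[3],r[0]:r[2]][:,:,::-1]
    im=cv2.resize(im,None,fx=2.5 if c=="top" else 3.3,fy=2.5 if c=="top" else 3.3,interpolation=cv2.INTER_CUBIC)
    cv2.imwrite(f"pics/crop_{c}.png",cv2.convertScaleAbs(im,alpha=1.6))
    for n in["breaker_1p","breaker_2p","breaker_3p","time_switch","signal_lamp","pocket_1p","pocket_2p","pocket_3p"]:
        for o in trace(n,c):
            print(c,n,round(o["score"],2),np.round(o["rect"]),o["region"].sum())
E
```

```text
top breaker_1p 0.63 [317. 250. 334. 291.] 231
top breaker_2p 0.69 [192. 246. 218. 285.] 692
top breaker_3p 0.7 [250. 247. 285. 286.] 787
top time_switch 0.56 [432. 248. 454. 284.] 676
top signal_lamp 0.53 [365. 257. 385. 293.] 335
top pocket_1p 0.76 [276. 111. 322. 161.] 1511
top pocket_1p 0.73 [292. 177. 332. 222.] 1544
top pocket_2p 0.77 [327. 173. 367. 221.] 1547
top pocket_3p 0.56 [256. 183. 296. 231.] 1477
top pocket_3p 0.34 [320. 251. 332. 287.] 207
scene breaker_1p 0.94 [353. 149. 381. 178.] 564
scene breaker_2p 0.75 [458. 205. 486. 249.] 717
scene breaker_3p 0.97 [392. 167. 436. 212.] 1088
scene breaker_3p 0.61 [208. 137. 242. 160.] 515
scene time_switch 0.85 [271. 108. 297. 139.] 661
scene signal_lamp 0.83 [324. 131. 340. 161.] 301
scene pocket_1p 0.72 [259. 232. 322. 298.] 2391
scene pocket_1p 0.71 [307. 186. 360. 231.] 1491
scene pocket_2p 0.97 [274. 174. 330. 214.] 1261
scene pocket_3p 0.94 [341. 200. 398. 247.] 1653
```

View pics/crop_top.png

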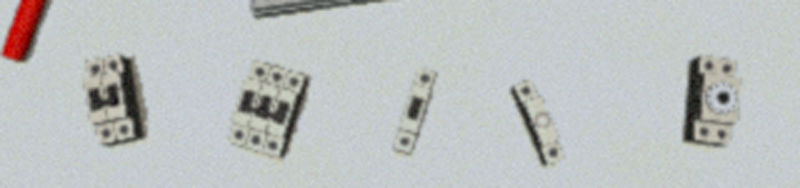

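View pics/crop_scene.png

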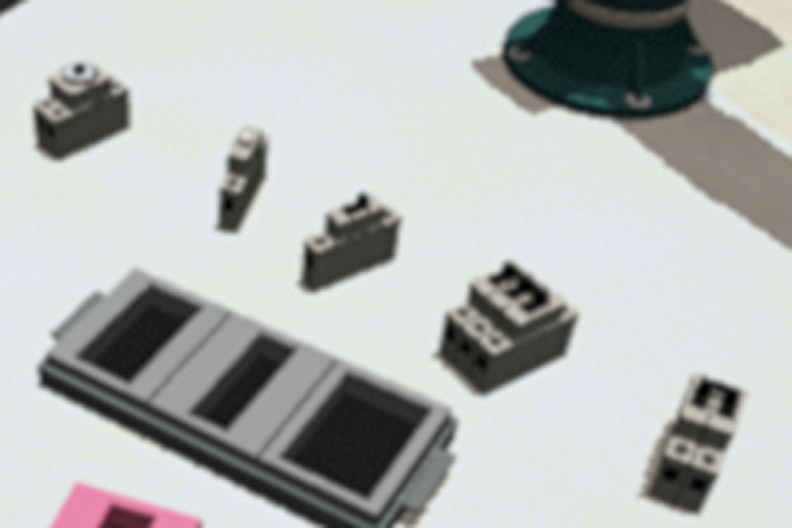

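```bash
python3 - <<'E'
from h import *
from scipy.optimize import minimize
S={c:cams.snapshot(c) for c in("top","scene")}
for n,W in(("breaker_1p",.018),("breaker_2p",.036),("breaker_3p",.054),("time_switch",.036),("signal_lamp",.018)):
    M={c:trace(n,c)[0]["region"] for c in S}
    ys,xs=np.nonzero(M["top"]); p0=onz(S["top"],(xs.mean(),ys.mean()),.03)
    def f(v,cs=S):
        return sum(np.abs(mask_model(S[c],W,*v)-M[c]).sum()/M[c].sum() for c in cs)
    for cs in(["top"],["scene"],["top","scene"]):
        b=min((minimize(f,[p0[0],p0[1],t],args=(cs,),method="Nelder-Mead",options=dict(initial_simplex=np.array([p0[0],p0[1],t])+np.array([[0,0,0],[.008,0,0],[0,.008,0],[0,0,.3]]),maxiter=70)) for t in(-.3,.0,.3)),key=lambda r:r.fun)
        print(n,cs,b.x.round(4),round(b.fun,3))
E
```

```text
breaker_1p ['top'] [ 0.4384 -0.0066 -0.3077] 0.122
breaker_1p ['scene'] [ 0.4391 -0.0081 -0.2675] 0.089
breaker_1p ['top', 'scene'] [ 0.4397 -0.0067 -0.3015] 0.246
breaker_2p ['top'] [0.4529 0.2998 0.1893] 0.049
breaker_2p ['scene'] [0.4522 0.2987 0.2182] 0.051
breaker_2p ['top', 'scene'] [0.4524 0.2992 0.2042] 0.109Traceback (most recent call last):
  File "<stdin>", line 5, in <module>
IndexError: list index out of range
```

Identities confirmed: (326,268) has the black lever, so it's the 1-pole. (374,273) has the dome and (445,264) has the dial, so both stay. Module fits agree between cameras within 1–2 mm. I still have to measure the 3-pole, the look-alikes and the caddy.

```bash
python3 - <<'E'
from h import *
from scipy.optimize import minimize
def tr(n,c,k=4):
    for _ in range(k):
        S[c]=cams.snapshot(c); o=trace(n,c)
        if o: return o
S={c:cams.snapshot(c) for c in("top","scene")}
def fit(f,p0,args):
    return min((minimize(f,[p0[0],p0[1],t],args=args,method="Nelder-Mead",options=dict(initial_simplex=np.array([p0[0],p0[1],t])+np.array([[0,0,0],[.008,0,0],[0,.008,0],[0,0,.3]]),maxiter=70)) for t in(-.3,.0,.3)),key=lambda r:r.fun)
for n,W in(("breaker_3p",.054),("time_switch",.036),("signal_lamp",.018)):
    M={c:tr(n,c)[0]["region"] for c in S}
    ys,xs=np.nonzero(M["top"]); p0=onz(S["top"],(xs.mean(),ys.mean()),.03)
    f=lambda v,cs:sum(np.abs(mask_model(S[c],W,*v)-M[c]).sum()/M[c].sum() for c in cs)
    for cs in(["top"],["scene"],["top","scene"]):
        b=fit(f,p0,(cs,)); print(n,cs,b.x.round(4),round(b.fun,3))
# caddy blocks, individually (top face + sides)
def bm(s,v,B=(.115,.09),z=(.004,.034)):
    x,y,th=v; R=np.array([[np.cos(th),-np.sin(th),0],[np.sin(th),np.cos(th),0],[0,0,1]])
    m=np.zeros((1600,2560),np.uint8); h=cv2.convexHull(((proj(s,box(*B,*z)@R.T+[x,y,0])+.5)*4).astype(np.float32)); cv2.fillConvexPoly(m,h.astype(np.int32),1)
    return cv2.resize(m.astype(np.float32),None,fx=.25,fy=.25,interpolation=cv2.INTER_AREA)
for n in("pocket_1p","pocket_2p","pocket_3p"):
    for c,lim in(("top",160),("scene",0)):
        for o in tr(n,c):
            if o["score"]<.5:continue
            M=o["region"]; ys,xs=np.nonzero(M); p0=onz(S[c],(xs.mean(),ys.mean()),.034)
            f=lambda v,z:np.abs(bm(S[c],v,z=z)-M).sum()/M.sum()
            for z in((.004,.034),(.033,.034)):
                b=fit(f,p0,(z,)); print(n,c,b.x.round(4),round(b.fun,3),z)
print(arm.state()["t"])
E
```

```text
breaker_3p ['top'] [ 0.441   0.1417 -0.3033] 0.046
breaker_3p ['scene'] [ 0.4417  0.141  -0.3059] 0.039
breaker_3p ['top', 'scene'] [ 0.4412  0.1413 -0.2928] 0.089
time_switch ['top'] [ 0.4468 -0.3073 -0.1364] 0.051
time_switch ['scene'] [ 0.4454 -0.3099 -0.0951] 0.077
time_switch ['top', 'scene'] [ 0.4466 -0.3081 -0.1369] 0.15
signal_lamp ['top'] [ 0.4266 -0.1302  0.3621] 0.104
signal_lamp ['scene'] [ 0.4248 -0.1335  0.3832] 0.074
signal_lamp ['top', 'scene'] [ 0.4266 -0.1313  0.384 ] 0.22
pocket_1p top [0.8026 0.0626 0.3477] 0.049 (0.004, 0.034)
pocket_1p top [0.7968 0.0614 0.3548] 0.066 (0.033, 0.034)
pocket_1p top [0.6209 0.0285 0.1268] 0.042 (0.004, 0.034)
pocket_1p top [0.6181 0.0281 0.1328] 0.036 (0.033, 0.034)
pocket_1p scene [0.6093 0.0152 0.1242] 0.244 (0.004, 0.034)
pocket_1p scene [0.6263 0.0282 0.1208] 0.065 (0.033, 0.034)
pocket_1p scene [0.8064 0.0638 0.3567] 0.025 (0.004, 0.034)
pocket_1p scene [0.8165 0.0741 0.3578] 0.143 (0.033, 0.034)
pocket_2p top [ 0.6328 -0.0629  0.1099] 0.067 (0.004, 0.034)
pocket_2p top [ 0.6304 -0.0619  0.1442] 0.046 (0.033, 0.034)
pocket_2p scene [ 0.6224 -0.0762  0.1919] 0.238 (0.004, 0.034)
pocket_2p scene [ 0.6387 -0.0626  0.1278] 0.075 (0.033, 0.034)
pocket_3p top [0.6094 0.1195 0.1306] 0.034 (0.004, 0.034)
pocket_3p top [0.6072 0.119  0.1378] 0.056 (0.033, 0.034)
pocket_3p scene [0.5991 0.1155 0.124 ] 0.103 (0.004, 0.034)
pocket_3p scene [0.6153 0.1226 0.1342] 0.113 (0.033, 0.034)
2.7
```

Call:
play_rows(series=[[0.0286,-0.0225,-0.01,0.051],[0.0286,-0.0225,-0.01,0.051],[0.0286,-0.0225,-0.01,0.051],[0.0286,-0.0225,-0.01,0.051],[0.0286,-0.0225,-0.01,0.051]], hand=0, force=40)

```text
t: 3.12
ee_pos: [0.31, 0.4107, 0.3545]
tool_rot: [0.0, 0.024, 1.0, 0.0]
ft_force: [0.5, 0.7, -0.2]
finger_gap: 0.0852
```

Call:
play_rows(series=[[0.0286,-0.0225,-0.01,0.051],[0.0286,-0.0225,-0.01,0.051],[0.0286,-0.0225,-0.01,0.051],[0.0286,-0.0225,-0.01,0.051],[0.0286,-0.0225,-0.01,0.051]])

```text
t: 3.53
ee_pos: [0.4533, 0.2979, 0.3045]
tool_rot: [0.0, -0.103, 0.995, 0.0]
ft_force: [0.3, 0.2, -0.5]
finger_gap: 0.0855
```

Call:
play_rows(series=[[0,0,0,0],[0,0,0,0]])

```text
t: 3.7
ee_pos: [0.4532, 0.2979, 0.3037]
tool_rot: [-0.001, -0.099, 0.995, -0.0]
ft_force: [-0.4, 0.9, -0.8]
finger_gap: 0.0854
```

```bash
cat >> h.py <<'E'
def pose():
    T=toolT(); return T[:3,3].round(4), round(np.arctan2(T[1,1],T[0,1])-np.pi/2,4)
def fitw(n,W,p0,th0):
    from scipy.optimize import minimize
    T=toolT(); s=cams.snapshot("wrist"); cv2.imwrite(f"pics/w{arm.state()['t']:.2f}.png",s["img"][:,:,::-1])
    print("pose",pose(),f"pics/w{arm.state()['t']:.2f}.png")
    for o in trace(n,"wrist"):
        M=o["region"]; print(n,round(o["score"],2),o["rect"],M.sum())
        if o["score"]<.4: continue
        f=lambda v:np.abs(mask_model(s,W,*v,T=T)-M).sum()/M.sum()
        b=minimize(f,[*p0,th0],method="Nelder-Mead",options=dict(initial_simplex=np.array([*p0,th0])+np.array([[0,0,0],[.006,0,0],[0,.006,0],[0,0,.1]]),maxiter=80))
        print("fit",b.x.round(4),round(b.fun,3))
E
python3 - <<'E'
from h import *
fitw("breaker_2p",.036,(.4524,.2992),.204)
E
```

```text
pose (array([0.4524, 0.2989, 0.3044]), np.float64(0.201)) pics/w3.75.png
breaker_2p 0.58 [297.7, 145.5, 349.0, 250.8] 5072
fit [0.4521 0.2999 0.2202] 0.027
breaker_2p 0.57 [1.9, 63.4, 14.8, 113.5] 397
fit [0.7918 0.3962 0.0497] 1.0
```

View pics/w3.75.png

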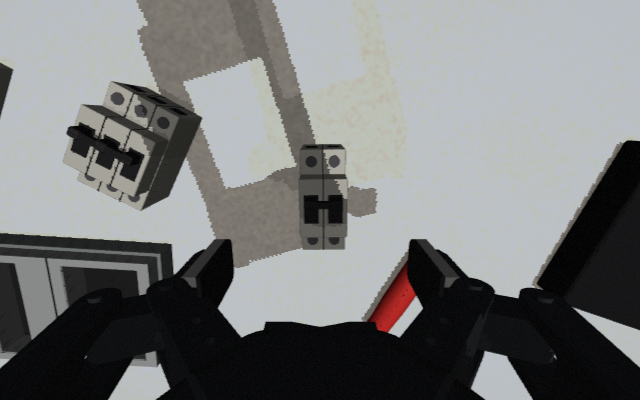

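Call:
play_rows(series=[[0,0.001,-0.035,0.008],[0,0,-0.03,0],[0,0,-0.02,0],[0,0,-0.016,0],[0,0,0,0]])

```text
t: 4.22
ee_pos: [0.4495, 0.3009, 0.2002]
tool_rot: [-0.003, -0.107, 0.994, -0.001]
ft_force: [-1.2, 0.3, -0.3]
finger_gap: 0.0851
```

```bash
python3 - <<'E'
from h import *
print(pose(),arm.state()["ft_force"])
for c in("scene",'wrist'):
    s=cams.snapshot(c)
    im=s["img"][:,:,::-1]
    if c=="scene": im=cv2.resize(im[120:300,350:590],None,fx=3.3,fy=3.3,interpolation=cv2.INTER_CUBIC)
    cv2.imwrite(f"pics/a_{c}.png",cv2.convertScaleAbs(im,alpha=1.5))
E
```

```text
(array([0.4495, 0.3009, 0.2002]), np.float64(0.2136)) [-1.17811569  0.29241086 -0.310566  ]
```

View pics/a_scene.png

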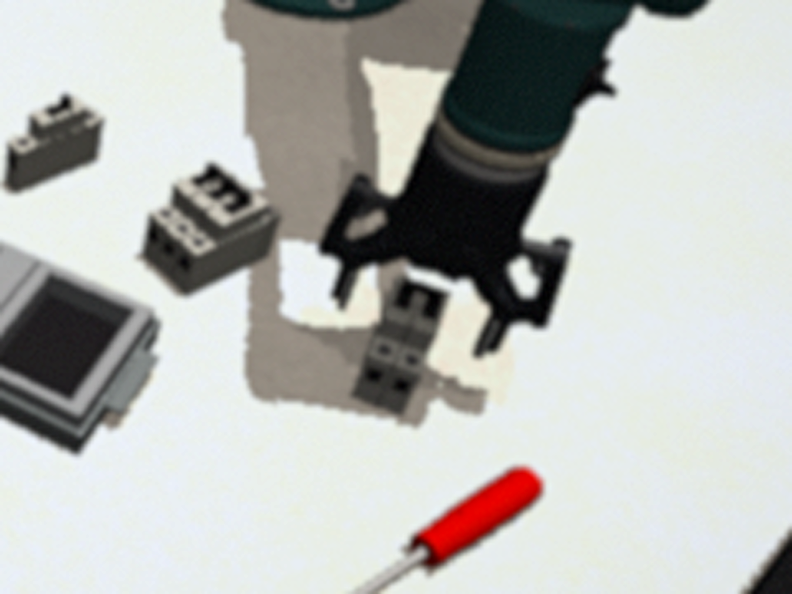

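View pics/a_wrist.png

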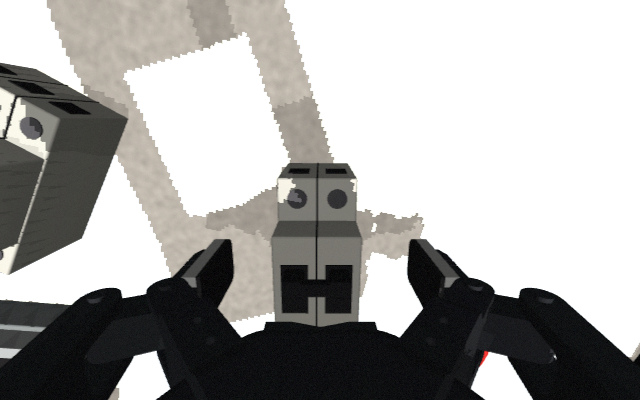

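The 2-pole is centred between the open pads (module spans columns 272–361, pads 232–410). Closing.

Call:
play_rows(series=[[0,0,0,0],[0,0,0,0],[0,0,0,0],[0,0,0,0],[0,0,0,0]], hand=1, force=50)

```text
t: 4.73
ee_pos: [0.4525, 0.3004, 0.2051]
tool_rot: [0.001, -0.105, 0.994, 0.0]
ft_force: [-0.7, -1.1, 4.4]
finger_gap: 0.0356
```

Call:
play_rows(series=[[0,0,0,0],[0,0,0,0],[0,0,0,0],[0,0,0,0]])

```text
t: 5.07
ee_pos: [0.4526, 0.3005, 0.2051]
tool_rot: [0.001, -0.105, 0.994, 0.0]
ft_force: [-1.1, -0.2, 4.8]
finger_gap: 0.0352
```

Call:
play_rows(series=[[0,0,0.01,0],[0,0,0.025,0],[0,0,0.03,0],[0,0,0.03,0],[0,0,0.025,0]])

```text
t: 5.48
ee_pos: [0.4519, 0.3002, 0.3252]
tool_rot: [-0.0, -0.105, 0.994, -0.0]
ft_force: [1.8, -0.3, -1.7]
finger_gap: 0.0354
```

```bash
python3 - <<'E'
from h import *
print(pose(),arm.state()["ft_force"])
s=cams.snapshot('wrist')
cv2.imwrite(f"pics/b.png",s["img"][:,:,::-1])
E
```

```text
(array([0.4519, 0.3002, 0.3252]), np.float64(0.2111)) [ 1.84205519 -0.32215923 -1.66857799]
```

View pics/b.png

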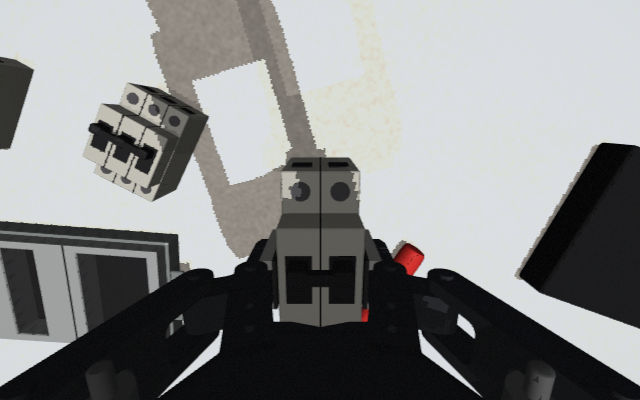

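Call:
play_rows(series=[[0.0164,-0.033,0.004,-0.0073],[0.0164,-0.033,0.004,-0.0073],[0.0164,-0.033,0.004,-0.0073],[0.0164,-0.033,0.004,-0.0073],[0.0164,-0.033,0.004,-0.0073]])

```text
t: 5.95
ee_pos: [0.5342, 0.1338, 0.3429]
tool_rot: [-0.001, -0.087, 0.996, 0.0]
ft_force: [1.5, 0.5, -2.2]
finger_gap: 0.0351
```

Call:
play_rows(series=[[0.0164,-0.033,0.004,-0.0073],[0.0164,-0.033,0.004,-0.0073],[0.0164,-0.033,0.004,-0.0073],[0,0,0,0],[0,0,0,0]])

```text
t: 6.37
ee_pos: [0.5838, 0.0342, 0.3546]
tool_rot: [-0.001, -0.074, 0.997, 0.0]
ft_force: [0.2, 1.3, -2.6]
finger_gap: 0.0354
```

```bash
python3 - <<'E'
from h import *
print(pose())
s=cams.snapshot('wrist')
cv2.imwrite(f"pics/c.png",s["img"][:,:,::-1])
s=cams.snapshot('top')
cv2.imwrite(f"pics/c_top.png",cv2.resize(s["img"][150:250,230:390,::-1],None,fx=5,fy=5,interpolation=cv2.INTER_CUBIC))
E
```

```text
(array([0.5838, 0.0342, 0.3546]), np.float64(0.1489))
```

View pics/c.png

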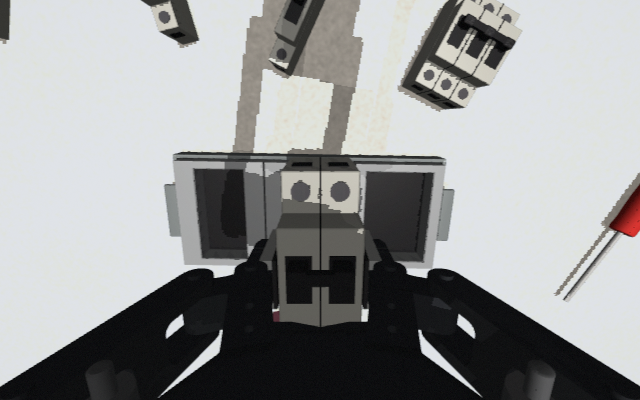

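```bash
python3 - <<'E'
import cv2
s=cv2.imread("pics/top0.png")
cv2.imwrite(f"pics/c_top.png",cv2.resize(s[160:240,240:380],None,fx=5.7,fy=5.7,interpolation=cv2.INTER_CUBIC))
s=cv2.imread("pics/scene0.png")
cv2.imwrite(f"pics/c_sc.png",cv2.resize(s[165:265,260:410],None,fx=5.3,fy=5.3,interpolation=cv2.INTER_CUBIC))
E
```

```text
(no output)
```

View pics/c_top.png

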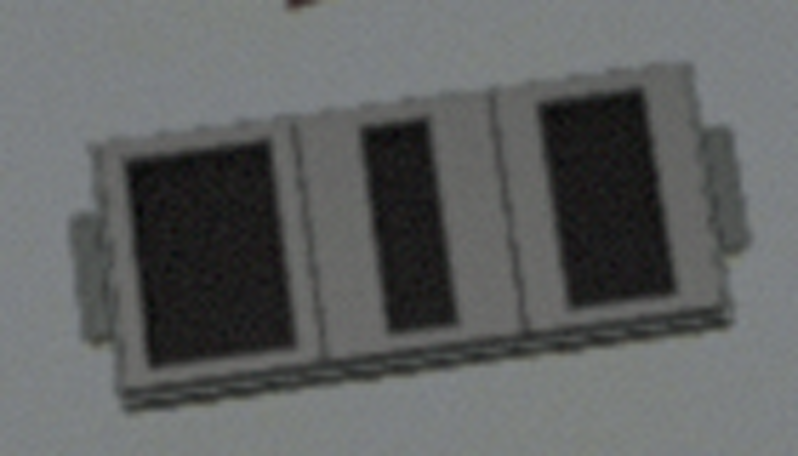

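View pics/c_sc.png

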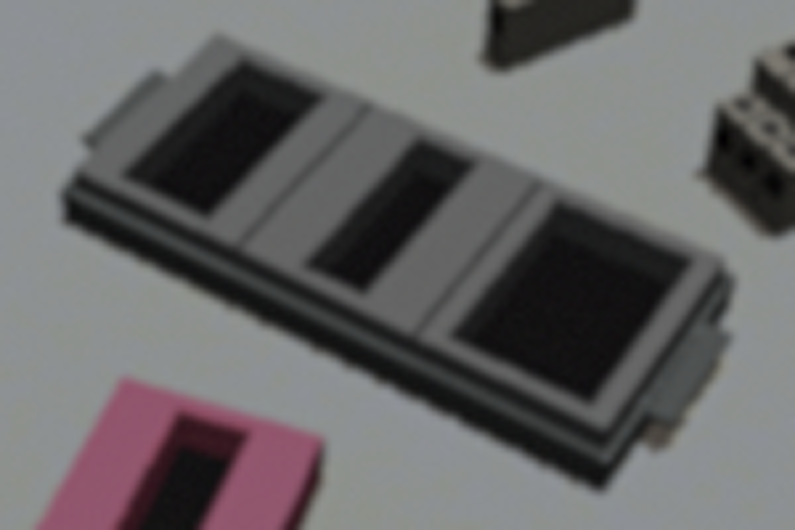

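The corners of the pocket openings at rim height (z = 0.034) are clear in both crops, so I'll turn those into a caddy pose.

```bash
python3 - <<'E'
from h import *
D={"top":((240,160),5.7,{"3p":[(127,160),(268,143),(297,347),(150,368)],"1p":[(363,127),(428,118),(458,326),(388,334)],"2p":[(540,104),(641,89),(676,295),(570,308)],"face":[(92,145),(690,63),(728,310),(120,388)]}),
"scene":((260,165),5.3,{"2p":[(243,62),(322,97),(208,216),(127,176)],"1p":[(425,137),(475,160),(364,292),(309,264)],"3p":[(562,205),(690,262),(592,402),(456,334)]})}
for c,(o,f,d) in D.items():
    s=cams.snapshot(c)
    for k,v in d.items():
        P=np.array([onz(s,((a+.5)/f-.5+o[0],(b+.5)/f-.5+o[1]),.034)[:2] for a,b in v])
        e=[np.linalg.norm(P[i]-P[(i+1)%4]).round(4) for i in range(4)]
        print(c,k,P.mean(0).round(4),e,[np.arctan2(*(P[i]-P[j])[::-1]).round(3) for i,j in((0,3),(1,2))])
E
```

```text
top 3p [0.6077 0.1188] [np.float64(0.0656), np.float64(0.0969), np.float64(0.0673), np.float64(0.0983)] [np.float64(0.123), np.float64(0.141)]
top 1p [0.6199 0.0276] [np.float64(0.0304), np.float64(0.099), np.float64(0.0321), np.float64(0.0982)] [np.float64(0.113), np.float64(0.129)]
top 2p [ 0.6318 -0.0634] [np.float64(0.0475), np.float64(0.0986), np.float64(0.0488), np.float64(0.0973)] [np.float64(0.123), np.float64(0.135)]
top face [0.6201 0.028 ] [np.float64(0.2803), np.float64(0.118), np.float64(0.2786), np.float64(0.1149)] [np.float64(0.13), np.float64(0.116)]
scene 2p [ 0.633  -0.0629] [np.float64(0.0457), np.float64(0.0946), np.float64(0.0457), np.float64(0.0942)] [np.float64(-3.004), np.float64(-3.005)]
scene 1p [0.6193 0.0275] [np.float64(0.0272), np.float64(0.0976), np.float64(0.0289), np.float64(0.0975)] [np.float64(-3.018), np.float64(-3.001)]
scene 3p [0.6088 0.1194] [np.float64(0.0635), np.float64(0.0937), np.float64(0.0652), np.float64(0.0928)] [np.float64(-3.023), np.float64(-3.004)]
```

Call:
play_rows(series=[[0.016,-0.0327,0,-0.005],[0.016,-0.0327,0,-0.005],[0.016,-0.0327,0,-0.005],[0,0,-0.03,0],[0,0,0,0]])

```text
t: 6.98
ee_pos: [0.6306, -0.0621, 0.32]
tool_rot: [-0.005, -0.068, 0.998, 0.001]
ft_force: [-2.3, 0.3, -5.3]
finger_gap: 0.0354
```

Call:
play_rows(series=[[0,0,0,0],[0,0,0,0]])

```text
t: 7.15
ee_pos: [0.6311, -0.0602, 0.3261]
tool_rot: [-0.0, -0.07, 0.998, 0.0]
ft_force: [0.8, -0.1, -1.6]
finger_gap: 0.0357
```

```bash
python3 - <<'E'
from h import *
for _ in range(3):
    print(pose())
    s=cams.snapshot('wrist')
s=cams.snapshot('scene')
cv2.imwrite(f"pics/d.png",cv2.resize(s["img"][80:280,240:480,::-1],None,fx=3,fy=3,interpolation=cv2.INTER_CUBIC))
E
```

```text
(array([ 0.6311, -0.0602,  0.3261]), np.float64(0.1399))
(array([ 0.6313, -0.0602,  0.3272]), np.float64(0.14))
(array([ 0.6313, -0.0603,  0.3277]), np.float64(0.1399))
```

View pics/d.png

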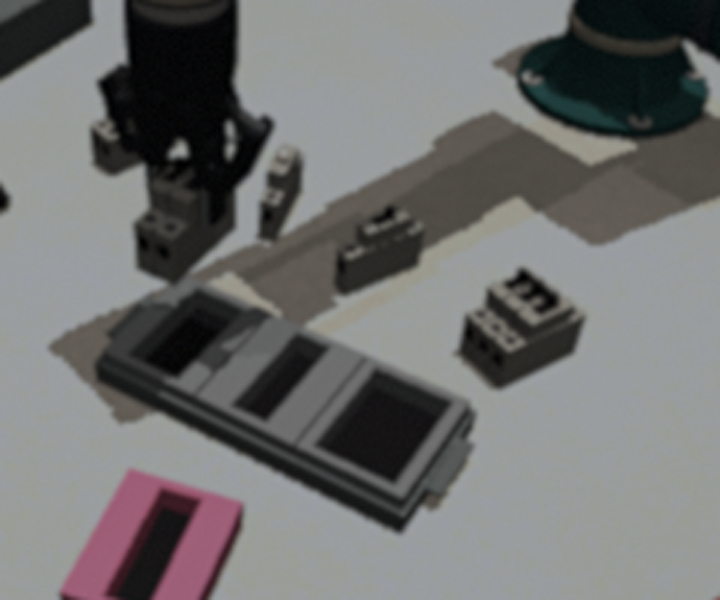

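Call:
play_rows(series=[[0.001,-0.0027,-0.02,-0.01],[0,0,-0.025,0],[0,0,-0.025,0],[0,0,-0.012,0],[0,0,0,0]])

```text
t: 7.77
ee_pos: [0.6311, -0.0639, 0.24]
tool_rot: [-0.004, -0.064, 0.998, 0.001]
ft_force: [-2.1, -0.1, -2.9]
finger_gap: 0.0351
```

Call:
play_rows(series=[[0,0,0,0],[0,0,0,0],[0,0,0,0]])

```text
t: 8.02
ee_pos: [0.6331, -0.0646, 0.2465]
tool_rot: [0.002, -0.064, 0.998, -0.001]
ft_force: [-0.3, -0.6, -1.3]
finger_gap: 0.0353
```

```bash
python3 - <<'E'
from h import *
print(pose())
s=cams.snapshot('wrist')
cv2.imwrite(f"pics/e_w.png",s["img"][:,:,::-1])
s=cams.snapshot('scene');print(pose())
cv2.imwrite(f"pics/e.png",cv2.resize(s["img"][110:260,240:420,::-1],None,fx=4,fy=4,interpolation=cv2.INTER_CUBIC))
E
```

```text
(array([ 0.6331, -0.0646,  0.2465]), np.float64(0.1279))
(array([ 0.6329, -0.0646,  0.2459]), np.float64(0.1279))
```

View pics/e.png

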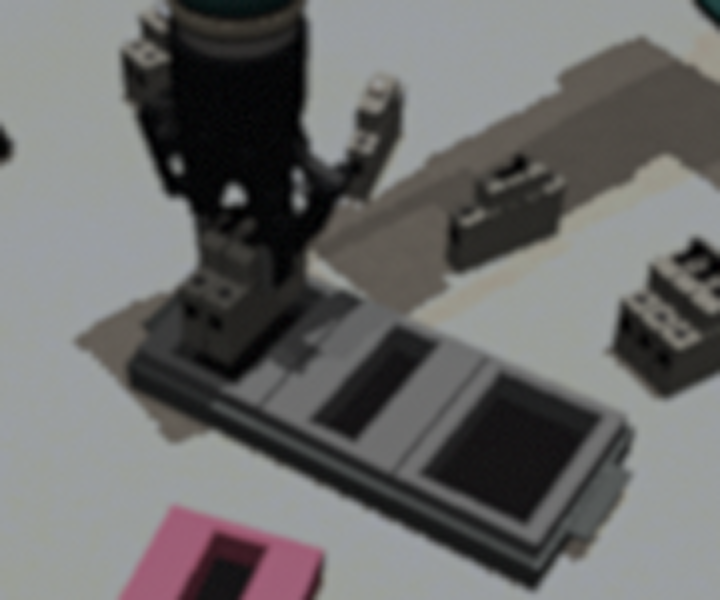

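View pics/e_w.png

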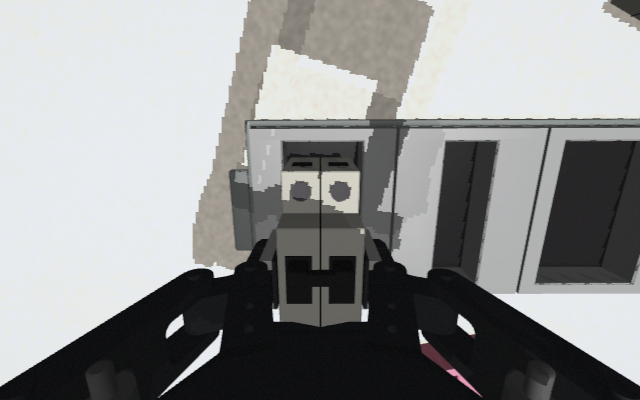

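Over the middle-width pocket, the module's end (columns 280–360) lies inside the opening (283–363 at the rim). Lowering.

Call:
play_rows(series=[[-0.001,0.0015,-0.007,0],[0,0,-0.007,0],[0,0,-0.007,0],[0,0,-0.006,0],[0,0,0,0]])

```text
t: 8.53
ee_pos: [0.631, -0.063, 0.2155]
tool_rot: [-0.001, -0.064, 0.998, 0.0]
ft_force: [0.5, 0.2, -2.2]
finger_gap: 0.0356
```

Call:
play_rows(series=[[0,0,0,0],[0,0,0,0],[0,0,0,0]])

```text
t: 8.78
ee_pos: [0.6313, -0.063, 0.2164]
tool_rot: [-0.0, -0.064, 0.998, 0.0]
ft_force: [-0.3, 0.0, -2.6]
finger_gap: 0.0357
```

Call:
play_rows(series=[[0,0,-0.001,0],[0,0,-0.001,0],[0,0,0,0],[0,0,0,0]])

```text
t: 9.12
ee_pos: [0.6314, -0.063, 0.215]
tool_rot: [0.0, -0.064, 0.998, 0.0]
ft_force: [-0.2, 0.2, -0.9]
finger_gap: 0.0356
```

Call:
play_rows(series=[[0,0,0,0],[0,0,0,0],[0,0,0,0],[0,0,0,0],[0,0,0,0]], hand=0)

```text
t: 9.53
ee_pos: [0.6314, -0.063, 0.2149]
tool_rot: [0.0, -0.064, 0.998, -0.0]
ft_force: [-0.5, -0.2, -0.3]
finger_gap: 0.0856
```

Call:
play_rows(series=[[0,0,0,0],[0,0,0.01,0],[0,0,0.03,0],[0,0,0.03,0],[0,0,0.03,0]])

```text
t: 9.95
ee_pos: [0.6311, -0.0629, 0.3162]
tool_rot: [-0.0, -0.064, 0.998, 0.0]
ft_force: [1.2, -0.1, 0.6]
finger_gap: 0.0856
```

```bash
python3 - <<'E'
from h import *
print(pose())
s=cams.snapshot('wrist')
cv2.imwrite(f"pics/f_w.png",s["img"][:,:,::-1])
s=cams.snapshot('scene');print(pose())
cv2.imwrite(f"pics/f.png",cv2.resize(s["img"][110:260,240:420,::-1],None,fx=4,fy=4,interpolation=cv2.INTER_CUBIC))
E
```

```text
(array([ 0.6311, -0.0629,  0.3162]), np.float64(0.1278))
(array([ 0.6326, -0.0632,  0.3235]), np.float64(0.1278))
```

View pics/f.png

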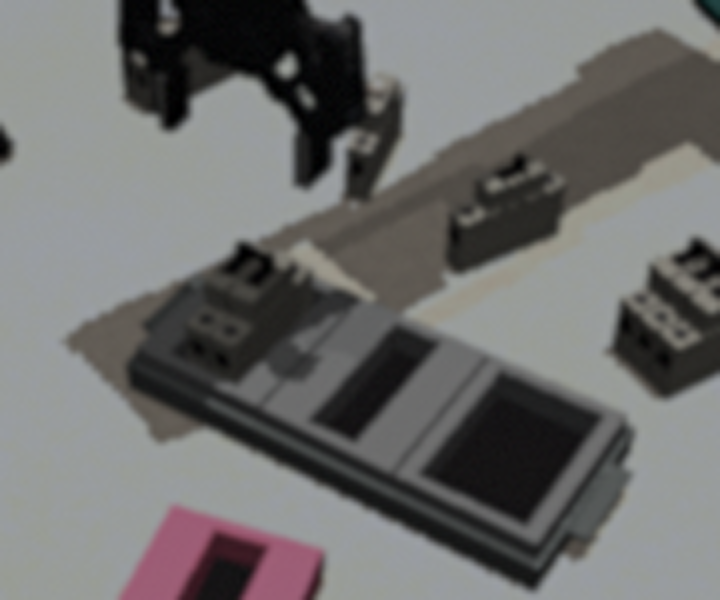

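View pics/f_w.png

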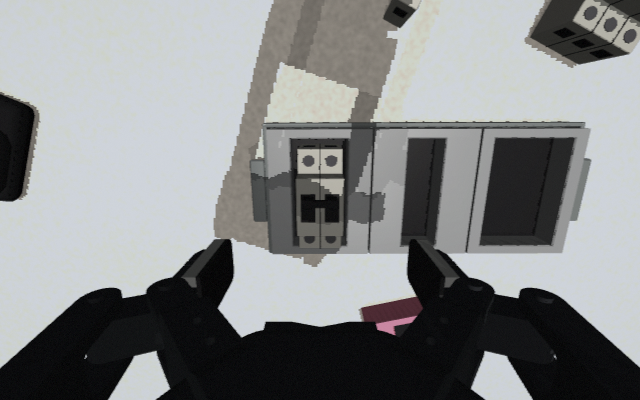

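The 2-pole is upright and down in its pocket. Next is the 3-pole.

Call:
play_rows(series=[[-0.0238,0.0255,0,-0.0535],[-0.0238,0.0255,0,-0.0535],[-0.0238,0.0255,0,-0.0535],[-0.0238,0.0255,0,-0.0535],[-0.0238,0.0255,0,-0.0535]])

```text
t: 10.47
ee_pos: [0.5109, 0.0654, 0.3149]
tool_rot: [0.0, 0.071, 0.997, 0.0]
ft_force: [-0.2, 0.5, -0.3]
finger_gap: 0.0852
```

Call:
play_rows(series=[[-0.0238,0.0255,0,-0.0535],[-0.0238,0.0255,0,-0.0535],[-0.0238,0.0255,-0.01,-0.0535],[0,0,0,0],[0,0,0,0]])

```text
t: 10.88
ee_pos: [0.4395, 0.142, 0.3045]
tool_rot: [-0.0, 0.148, 0.989, -0.0]
ft_force: [1.2, -0.1, 0.5]
finger_gap: 0.0851
```

```bash
python3 - <<'E'
from h import *
fitw("breaker_3p",.054,(.4412,.1413),-.30); print(pose())
E
```

```text
pose (array([0.4405, 0.1413, 0.305 ]), np.float64(-0.2983)) pics/w10.93.png
breaker_3p 0.85 [286.8, 148.6, 359.3, 250.5] 7264
fit [ 0.4413  0.1422 -0.309 ] 0.019
(array([0.4412, 0.1409, 0.3052]), np.float64(-0.2996))
```

Call:
play_rows(series=[[0,0.0008,-0.035,-0.005],[0,0,-0.03,0],[0,0,-0.02,0],[0,0,-0.016,0],[0,0,0,0]])

```text
t: 11.4
ee_pos: [0.4403, 0.1405, 0.2001]
tool_rot: [-0.004, 0.153, 0.988, -0.001]
ft_force: [-0.4, -0.7, 0.0]
finger_gap: 0.0855
```

Call:
play_rows(series=[[0,0,0,0],[0,0,0,0],[0,0,0,0]])

```text
t: 11.65
ee_pos: [0.4421, 0.1416, 0.2056]
tool_rot: [0.002, 0.152, 0.988, 0.001]
ft_force: [-0.1, 0.2, 0.2]
finger_gap: 0.0857
```

```bash
python3 - <<'E'
from h import *
print(pose())
s=cams.snapshot('wrist')
cv2.imwrite(f"pics/g_w.png",s["img"][:,:,::-1])
E
```

```text
(array([0.4421, 0.1416, 0.2056]), np.float64(-0.3059))
```

View pics/g_w.png

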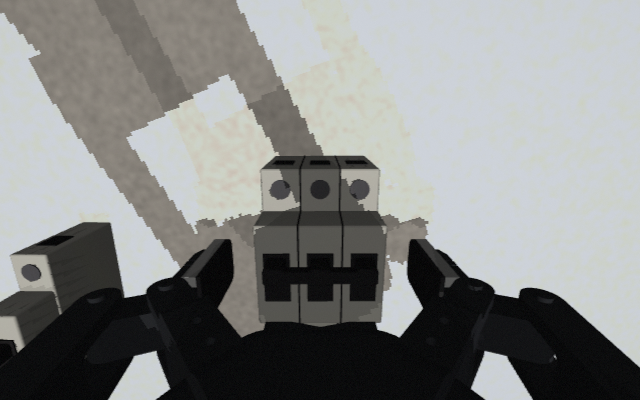

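Call:
play_rows(series=[[0,0,-0.003,0],[0,0,0,0],[0,0,0,0],[0,0,0,0],[0,0,0,0]], hand=1, force=60)

```text
t: 12.12
ee_pos: [0.4411, 0.142, 0.2012]
tool_rot: [0.001, 0.152, 0.988, 0.0]
ft_force: [0.2, 1.3, 2.3]
finger_gap: 0.0535
```

Call:
play_rows(series=[[0,0,0,0],[0,0,0,0],[0,0,0,0],[0,0,0,0]])

```text
t: 12.45
ee_pos: [0.4411, 0.1419, 0.2012]
tool_rot: [0.0, 0.152, 0.988, 0.0]
ft_force: [1.1, 1.6, 4.6]
finger_gap: 0.0531
```

Call:
play_rows(series=[[0,0,0.01,0],[0,0,0.025,0],[0,0,0.03,0],[0,0,0.03,0],[0,0,0.025,0]])

```text
t: 12.87
ee_pos: [0.4404, 0.1416, 0.3218]
tool_rot: [-0.001, 0.152, 0.988, -0.0]
ft_force: [1.1, 1.1, -3.2]
finger_gap: 0.0533
```

```bash
python3 - <<'E'
from h import *
print(pose())
s=cams.snapshot('wrist')
cv2.imwrite(f"pics/h_w.png",s["img"][:,:,::-1])
E
```

```text
(array([0.4404, 0.1416, 0.3218]), np.float64(-0.3053))
```

View pics/h_w.png

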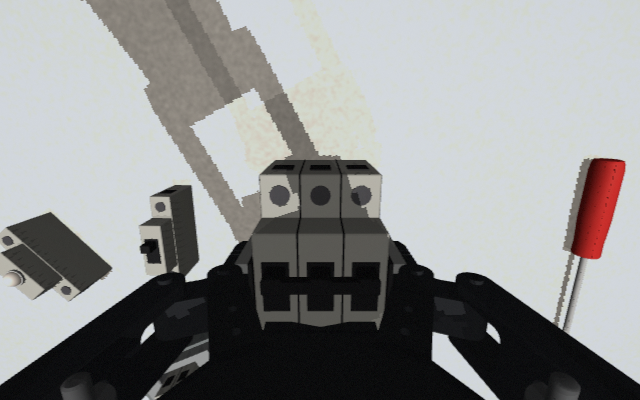

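Held (gap 53 mm). Moving over the wide pocket.

Call:
play_rows(series=[[0.0278,-0.0038,0,0.0725],[0.0278,-0.0038,0,0.0725],[0.0278,-0.0038,0,0.0725],[0.0278,-0.0038,0,0.0725],[0.0278,-0.0038,0,0.0725]])

```text
t: 13.33
ee_pos: [0.5806, 0.1224, 0.3187]
tool_rot: [-0.002, -0.03, 1.0, -0.0]
ft_force: [0.1, 0.6, -2.9]
finger_gap: 0.0533
```

Call:
play_rows(series=[[0.0278,-0.0038,-0.02,0.0725],[0,0,-0.025,0],[0,0,-0.025,0],[0,0,0,0],[0,0,0,0]])

```text
t: 13.75
ee_pos: [0.6065, 0.1188, 0.247]
tool_rot: [-0.004, -0.065, 0.998, -0.0]
ft_force: [0.2, 0.2, -2.3]
finger_gap: 0.0537
```

Call:
play_rows(series=[[0,0,0,0],[0,0,0,0]])

```text
t: 13.92
ee_pos: [0.6081, 0.1192, 0.2531]
tool_rot: [0.002, -0.065, 0.998, 0.0]
ft_force: [0.5, -0.7, -2.5]
finger_gap: 0.0532
```

```bash
python3 - <<'E'
from h import *
print(pose())
s=cams.snapshot('wrist')
cv2.imwrite(f"pics/i_w.png",s["img"][:,:,::-1])
s=cams.snapshot('scene');print(pose())
cv2.imwrite(f"pics/i.png",cv2.resize(s["img"][110:260,260:440,::-1],None,fx=4,fy=4,interpolation=cv2.INTER_CUBIC))
E
```

```text
(array([0.6081, 0.1192, 0.2531]), np.float64(0.13))
(array([0.6081, 0.1192, 0.2534]), np.float64(0.13))
```

View pics/i_w.png

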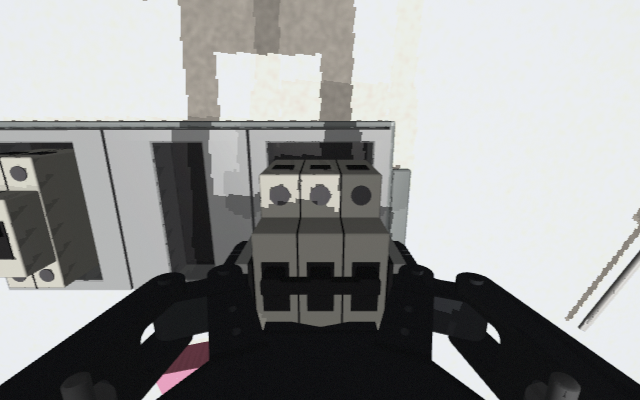

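View pics/i.png

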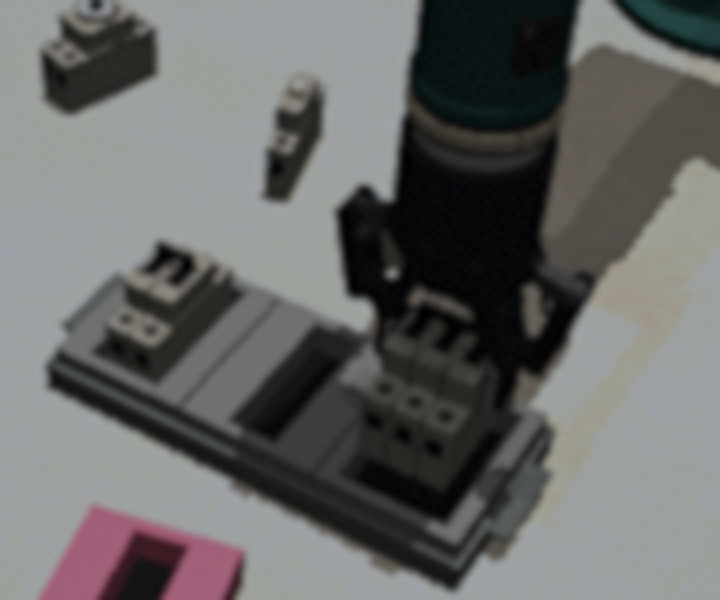

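Call:
play_rows(series=[[0,0,-0.01,0],[0,0,-0.01,0],[0,0,-0.01,0],[0,0,-0.008,0],[0,0,0,0]])

```text
t: 14.43
ee_pos: [0.6073, 0.119, 0.2113]
tool_rot: [-0.001, -0.065, 0.998, 0.0]
ft_force: [-0.8, 0.1, -4.2]
finger_gap: 0.053
```

Call:
play_rows(series=[[0,0,0,0],[0,0,-0.001,0],[0,0,-0.001,0],[0,0,0,0],[0,0,0,0]])

```text
t: 14.85
ee_pos: [0.6076, 0.119, 0.2111]
tool_rot: [-0.0, -0.065, 0.998, 0.0]
ft_force: [-1.4, -0.9, 1.1]
finger_gap: 0.0534
```

Force has gone from −4.2 to +1.1 N, so it's resting on the floor. Releasing.

Call:
play_rows(series=[[0,0,0,0],[0,0,0,0],[0,0,0,0],[0,0,0,0],[0,0,0,0]], hand=0)

```text
t: 15.27
ee_pos: [0.6079, 0.119, 0.2109]
tool_rot: [0.0, -0.065, 0.998, 0.0]
ft_force: [0.2, 0.1, -0.3]
finger_gap: 0.0853
```

Call:
play_rows(series=[[0,0,0,0],[0,0,0.01,0],[0,0,0.03,0],[0,0,0.03,0],[0,0,0.03,0]])

```text
t: 15.68
ee_pos: [0.6075, 0.119, 0.3122]
tool_rot: [-0.0, -0.065, 0.998, 0.0]
ft_force: [0.6, 0.4, 0.1]
finger_gap: 0.0851
```

Call:
play_rows(series=[[-0.0282,-0.021,0,-0.0725],[-0.0282,-0.021,0,-0.0725],[-0.0282,-0.021,0,-0.0725],[-0.0282,-0.021,0,-0.0725],[-0.0282,-0.021,0,-0.0725]])

```text
t: 16.1
ee_pos: [0.4653, 0.0134, 0.3116]
tool_rot: [0.001, 0.118, 0.993, -0.0]
ft_force: [-0.6, -0.6, -0.1]
finger_gap: 0.0854
```

Call:
play_rows(series=[[-0.0282,-0.021,-0.005,-0.0725],[0,0,0,0],[0,0,0,0],[0,0,0,0]])

```text
t: 16.43
ee_pos: [0.4389, -0.0069, 0.3069]
tool_rot: [0.001, 0.152, 0.988, 0.0]
ft_force: [-0.3, -0.1, 0.2]
finger_gap: 0.0855
```

```bash
python3 - <<'E'
from h import *
fitw("breaker_1p",.018,(.4395,-.0069),-.295); print(pose())
s=cams.snapshot('scene')
cv2.imwrite(f"pics/j.png",cv2.resize(s["img"][110:260,260:440,::-1],None,fx=4,fy=4,interpolation=cv2.INTER_CUBIC))
E
```

```text
pose (array([ 0.4394, -0.0067,  0.3068]), np.float64(-0.3043)) pics/w16.48.png
breaker_1p 0.88 [307.4, 143.1, 334.4, 246.9] 2426
fit [ 0.4387 -0.0064 -0.3149] 0.031
(array([ 0.4395, -0.0066,  0.3067]), np.float64(-0.3039))
```

View pics/j.png

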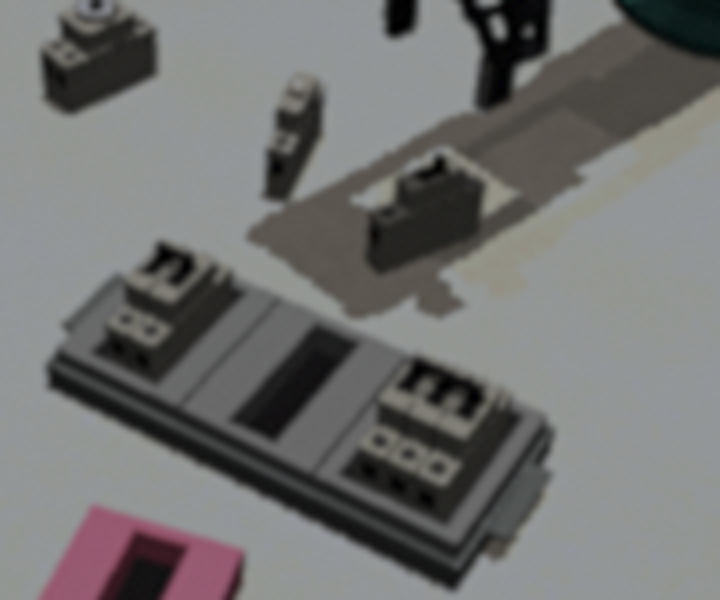

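Call:
play_rows(series=[[0,0,-0.035,-0.006],[0,0,-0.03,0],[0,0,-0.02,0],[0,0,-0.016,0],[0,0,0,0]])

```text
t: 17.0
ee_pos: [0.4376, -0.0062, 0.201]
tool_rot: [-0.004, 0.154, 0.988, 0.0]
ft_force: [-0.9, 0.5, -0.0]
finger_gap: 0.0854
```

Call:
play_rows(series=[[0,0,0,0],[0,0,0,0],[0,0,0,0]])

```text
t: 17.25
ee_pos: [0.4396, -0.0069, 0.2065]
tool_rot: [0.002, 0.155, 0.988, 0.0]
ft_force: [0.4, 0.5, -0.2]
finger_gap: 0.0854
```

Call:
play_rows(series=[[0,0,0,0],[0,0,0,0],[0,0,0,0],[0,0,0,0],[0,0,0,0]], hand=1, force=40)

```text
t: 17.67
ee_pos: [0.4385, -0.007, 0.2049]
tool_rot: [0.0, 0.155, 0.988, 0.0]
ft_force: [-0.3, 0.6, -0.5]
finger_gap: 0.0258
```

Call:
play_rows(series=[[0,0,0,0],[0,0,0,0],[0,0,0,0],[0,0,0,0],[0,0,0,0]])

```text
t: 18.08
ee_pos: [0.4386, -0.007, 0.2049]
tool_rot: [0.0, 0.155, 0.988, 0.0]
ft_force: [-0.2, 0.2, 1.8]
finger_gap: 0.0177
```

```bash
python3 - <<'E'
from h import *
print(pose())
s=cams.snapshot('wrist')
cv2.imwrite(f"pics/k_w.png",s["img"][:,:,::-1])
s=cams.snapshot('scene');print(pose())
cv2.imwrite(f"pics/k.png",cv2.resize(s["img"][70:220,260:440,::-1],None,fx=4,fy=4,interpolation=cv2.INTER_CUBIC))
E
```

```text
(array([ 0.4386, -0.007 ,  0.2049]), np.float64(-0.3112))
(array([ 0.4386, -0.007 ,  0.2049]), np.float64(-0.3112))
```

View pics/k_w.png

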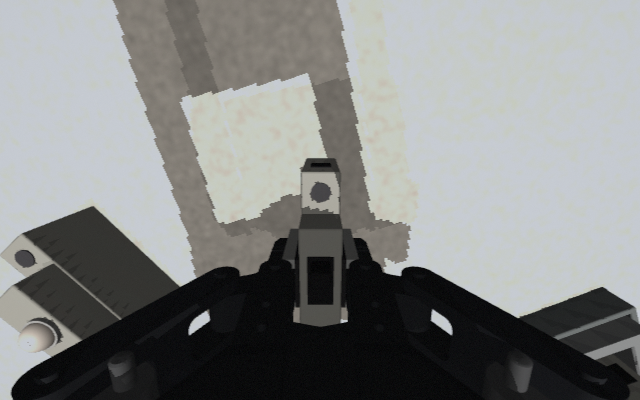

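View pics/k.png

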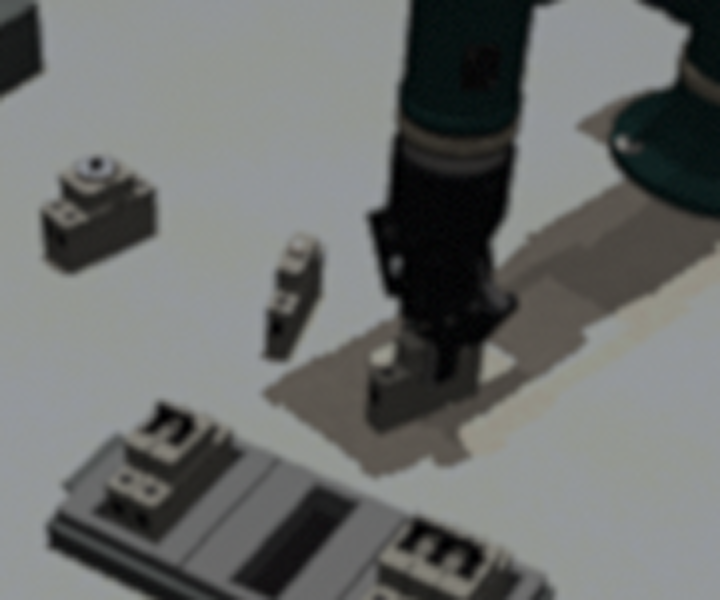

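Held upright, gap 17.7 mm. Lifting and carrying it to the narrow grey pocket.

Call:
play_rows(series=[[0,0,0.01,0],[0,0,0.025,0],[0,0,0.03,0],[0,0,0.03,0],[0,0,0.025,0]])

```text
t: 18.6
ee_pos: [0.4383, -0.0069, 0.3269]
tool_rot: [0.0, 0.155, 0.988, 0.0]
ft_force: [1.3, -0.4, -2.1]
finger_gap: 0.0176
```

Call:
play_rows(series=[[0.0302,0.0058,0,0.0733],[0.0302,0.0058,0,0.0733],[0.0302,0.0058,0,0.0733],[0.0302,0.0058,0,0.0733],[0.0302,0.0058,0,0.0733]])

```text
t: 19.02
ee_pos: [0.5906, 0.0224, 0.3246]
tool_rot: [-0.0, -0.029, 1.0, 0.0]
ft_force: [0.8, -0.1, -1.9]
finger_gap: 0.0178
```

Call:
play_rows(series=[[0.0302,0.0058,0,0.0733],[0,0,-0.02,0],[0,0,-0.025,0],[0,0,-0.025,0],[0,0,0,0]])

```text
t: 19.43
ee_pos: [0.6177, 0.028, 0.2476]
tool_rot: [-0.007, -0.064, 0.998, 0.001]
ft_force: [-1.6, -0.2, -3.3]
finger_gap: 0.0177
```

Call:
play_rows(series=[[0,0,0,0],[0,0,0,0],[0,0,0,0]])

```text
t: 19.68
ee_pos: [0.6204, 0.0278, 0.2575]
tool_rot: [0.002, -0.064, 0.998, -0.0]
ft_force: [-0.1, 0.1, -1.4]
finger_gap: 0.0174
```

```bash
python3 - <<'E'
from h import *
print(pose())
s=cams.snapshot('wrist')
cv2.imwrite(f"pics/l_w.png",s["img"][:,:,::-1])
s=cams.snapshot('scene');print(pose())
cv2.imwrite(f"pics/l.png",cv2.resize(s["img"][110:260,260:440,::-1],None,fx=4,fy=4,interpolation=cv2.INTER_CUBIC))
E
```

```text
(array([0.6204, 0.0278, 0.2575]), np.float64(0.1285))
(array([0.6202, 0.0277, 0.2574]), np.float64(0.1285))
```

View pics/l_w.png

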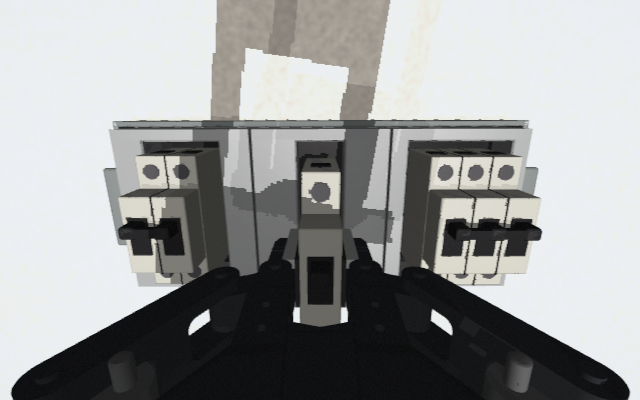

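View pics/l.png

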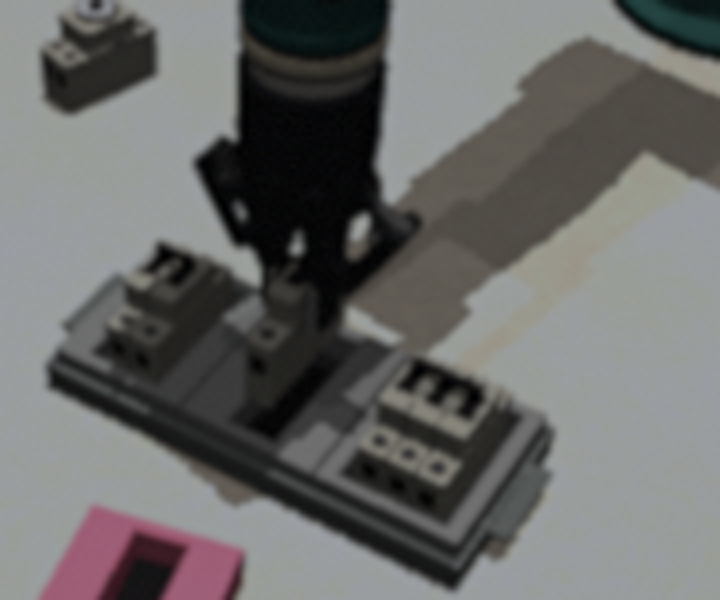

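Call:
play_rows(series=[[-0.0005,0,-0.01,0],[0,0,-0.01,0],[0,0,-0.01,0],[0,0,-0.009,0],[0,0,0,0]])

```text
t: 20.2
ee_pos: [0.6189, 0.0279, 0.2145]
tool_rot: [-0.001, -0.064, 0.998, 0.0]
ft_force: [0.5, -0.4, -2.2]
finger_gap: 0.0177
```

Call:
play_rows(series=[[0,0,0,0],[0,0,-0.001,0],[0,0,-0.001,0],[0,0,0,0],[0,0,0,0]])

```text
t: 20.62
ee_pos: [0.619, 0.0278, 0.2143]
tool_rot: [-0.0, -0.064, 0.998, 0.0]
ft_force: [-3.9, -0.3, 5.5]
finger_gap: 0.0177
```

Contact at z = 0.2143, against 0.215 expected. Opening the hand partway, since neighbours are close.

Call:
play_rows(series=[[0,0,0,0],[0,0,0,0],[0,0,0,0],[0,0,0,0],[0,0,0,0]], hand=0.45)

```text
t: 21.03
ee_pos: [0.6193, 0.0278, 0.2134]
tool_rot: [-0.0, -0.064, 0.998, 0.0]
ft_force: [-0.8, -0.4, 0.7]
finger_gap: 0.0472
```

Call:
play_rows(series=[[0,0,0,0],[0,0,0.01,0],[0,0,0.03,0],[0,0,0.03,0],[0,0,0.03,0]])

```text
t: 21.45
ee_pos: [0.619, 0.0278, 0.3152]
tool_rot: [-0.0, -0.064, 0.998, 0.0]
ft_force: [1.1, 0.1, 0.2]
finger_gap: 0.0467
```

Call:
play_rows(series=[[-0.03,0,0.015,0],[-0.03,0,0.015,0],[-0.03,0,0.015,0],[-0.03,0,0.015,0],[-0.03,0,0.015,0]])

```text
t: 21.87
ee_pos: [0.4676, 0.0279, 0.3903]
tool_rot: [0.001, -0.064, 0.998, -0.0]
ft_force: [-0.4, 0.4, 0.8]
finger_gap: 0.0472
```

Call:
play_rows(series=[[-0.03,0,0.015,0],[-0.03,0,0.015,0],[0,0,0,0],[0,0,0,0],[0,0,0,0]])

```text
t: 22.28
ee_pos: [0.4093, 0.0278, 0.4191]
tool_rot: [0.001, -0.064, 0.998, -0.0]
ft_force: [-0.4, 0.6, -0.9]
finger_gap: 0.047
```

```bash
cat > chk.py <<'E'
from h import *
from scipy.optimize import minimize
for c in("scene","top"):
    s=cams.snapshot(c)
    r=(240,100,460,265) if c=="scene" else (150,160,480,300)
    f=3.6 if c=="scene" else 2.4
    cv2.imwrite(f"pics/m_{c}.png",cv2.convertScaleAbs(cv2.resize(s["img"][r[1]:r[3],r[0]:r[2],::-1],None,fx=f,fy=f,interpolation=cv2.INTER_CUBIC),alpha=1.4))
    for n,W,p,th,z in(("breaker_1p",.018,(.6195,.0276),.13,.01),("breaker_2p",.036,(.632,-.063),.13,.01),("breaker_3p",.054,(.608,.119),.13,.01),("time_switch",.036,(.4466,-.3081),-.137,0),("signal_lamp",.018,(.4266,-.1313),.38,0)):
        o=trace(n,c)
        if not o: print(c,n,"none");continue
        M=o[0]["region"]; ys,xs=np.nonzero(M)
        q=onz(s,(xs.mean(),ys.mean()),.05); print(c,n,round(o[0]["score"],2),q[:2].round(3))
        if c=="scene" or True:
            # model raised by z: shift the camera instead
            t=dict(s); R=cv2.Rodrigues(s["rvec"])[0]; t["tvec"]=s["tvec"]+R@[0,0,z]
            g=lambda v:np.abs(mask_model(t,W,*v)-M)[: ].sum()/M.sum()
            b=minimize(g,[*p,th],method="Nelder-Mead",options=dict(initial_simplex=np.array([*p,th])+np.array([[0,0,0],[.006,0,0],[0,.006,0],[0,0,.1]]),maxiter=60)); print("   fit",b.x.round(4),round(b.fun,3))
print(pose(),arm.state()["t"])
E
python3 chk.py
```

```text
scene breaker_1p 0.63 [0.626 0.031]
   fit [0.6166 0.0251 0.1503] 0.102
scene breaker_2p 0.97 [ 0.637 -0.061]
   fit [ 0.6248 -0.0705  0.1797] 0.151
scene breaker_3p 0.89 [0.617 0.122]
   fit [0.6067 0.118  0.1258] 0.113
scene time_switch 0.55 [ 0.467 -0.288]
   fit [ 0.4442 -0.3105 -0.0658] 0.066
scene signal_lamp 0.86 [ 0.451 -0.114]
   fit [ 0.4263 -0.1316  0.3827] 0.058
top breaker_1p 0.81 [0.616 0.028]
   fit [0.6191 0.028  0.1227] 0.083
top breaker_2p 0.59 [ 0.629 -0.062]
   fit [ 0.6317 -0.0625  0.1067] 0.056
top breaker_3p 0.57 [0.604 0.118]
   fit [0.6073 0.1182 0.1138] 0.072
top time_switch 0.76 [ 0.443 -0.302]
   fit [ 0.4456 -0.3073 -0.1664] 0.054
top signal_lamp none
(array([0.4093, 0.0278, 0.4186]), np.float64(0.1286)) 22.8833
```

View pics/m_scene.png

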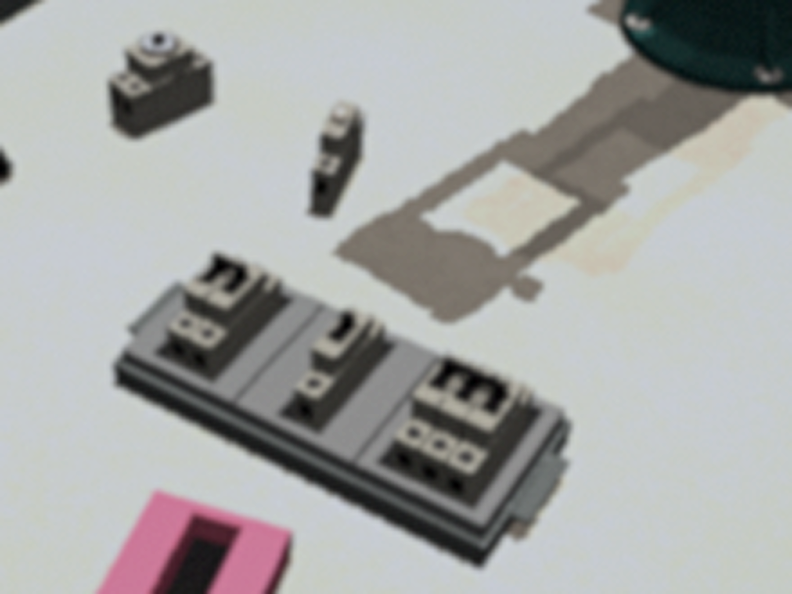

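View pics/m_top.png

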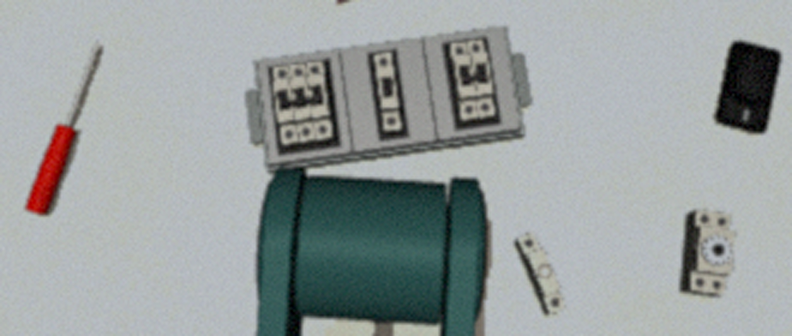

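All three breakers are upright and down in their own pockets. The bystanders are where they started, and the arm is clear.

```bash
python3 - <<'E'
from rig import arm
print(arm.job_done(), arm.state()["t"])
E
```

```text
the job is handed in; nothing more can be done
the job is handed in; nothing more can be done
```

All three breakers are in the caddy, each in the pocket for its width, and I handed the job in at about 23 s of the 88 s allowed. No verdict was reported.

**Position:** The top-camera fits put each breaker within about 1 mm of the pocket centres I measured before placing.

**Upright and fully down:** The last scene and top pictures show all three standing straight and seated. When I lowered the 3-pole and 1-pole, the force reversed as they met the floor, at the expected height. For the 2-pole, the force only fell to −0.9 N before I released it, at the expected height.

**Things left alone:** The time switch and lamp fit within about 4 mm of their start. I never reached for the mouse or screwdriver, and they look unmoved in the last picture, but I didn't measure them.

**Checks that disagreed or failed:**
- **Scene-camera fit:** For the 2-pole it came out about 10 mm from the pocket centre. That was the worst-matching fit, because the caddy hides the breaker's lower part. The top and wrist views contradict it, so I trusted those.
- **Lamp detection:** The network missed the lamp in the last top picture, though it is plainly visible there and was found in the scene picture.

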